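# Shut and latch the ware case

## Task

The bowls are packed: shut the lid of the plywood case gently, without letting it slam, hook the steel wire loop of the latch over the keeper on the front of the lid, and push the latch lever down until it snaps over centre and lies fully home against the case. Leave the pots standing around the case undisturbed.

Things in the scene. Friction and masses are not known exactly. Their poses are not given: they have to be found in the camera images.
- case: fixed plywood case, 250 mm deep, 340 mm wide, on 20 mm feet, bowls inside. Origin on the table under the middle of the front face (robot side, with the latch); x front to back, y to the robot's left, z up. Front wall in the plane x = 0, rim 150 mm up; lid shut, the flat top is 195 mm up. Lid hinge line: along y at x = 250, z = 150 mm
- lid: hinged plywood lid, 45 mm high, 250 mm deep. Origin at mid-width of its front face's lower edge: lid shut, it lies on the front wall's rim, axes as the case's; x runs to the hinge line, z up out of the flat top, 45 mm above. Its opening angle is its tilt (pitch in the case's frame), 0 shut on its rubber seal. Stiff hinges hold it at any angle; 1 to 6 N down near the front edge closes it. The latch presses it 2 to 3 mm into the seal
- keeper (a point): where the middle of the loop's crossbar sits once hooked, on the steel keeper (28 mm wide) at mid-width of the lid's front. Keeper: ledge sloping down outwards, ending in an upright lip 3.5 mm thick, its outer face 6.5 mm in front of this point, its top 8.5 mm above it. Lid shut: 16 mm in front of the case's front face, 168 mm up. Axes turn with the lid
- pivot (a point): centre of the lever's pivot pin, 16 mm in front of the case's front face, 120 mm up; the pin runs along the case's y. Axes as the paddle's
- lever (a joint): lever angle: 0 home, hanging straight down flat along the case's front; positive swung out and up, pi/2 level towards the robot, stop at 2.3. Stays where left (friction 0.09 N m). Loop hooked: resistance builds below 0.9 rad, peaks near 0.7 at 5 to 10 N on the paddle; dead centre is at 0.25 rad, below 0.15 it snaps home and locks
- paddle (a point): point on the outer face of the lever's steel paddle (faces the robot when home, up when level), mid-width, 65 mm from the pivot. Paddle 46 mm wide, 3 mm thick, from 43 to 85 mm from the pivot; lever above it 28 mm wide. Axes as the case's when home, turning with the lever: z points to the pivot end, -x out of the outer face. This face is 4 mm behind the pivot
- loop (a joint): wire loop's angle on the lever; it swings freely on a pin 21 mm from the pivot towards the paddle, 5.5 mm to its back. 0: in line with the lever, pointing away from the paddle; positive folds it outwards to its stop at 2.97, its legs on the paddle's outer face, where it lies at the start. Its lean from upright is lever minus loop: negative outwards to the robot, positive over the case
- bar (a point): middle of the loop's crossbar, 67 mm from the loop's pin: 6 mm round steel along the case's y, 50 mm over all; legs 5 mm round, 44 mm apart. Pushed inwards past upright it falls by itself against the shut lid's front above the keeper; as the lever then goes down it is drawn down behind the keeper's lip
- vase: loose white ceramic vase, 92 mm in diameter, 122 mm high, origin at the centre of its foot, z up
- bowl: loose pale green bowl, 124 mm in diameter, 50 mm high, origin at the centre of its foot, z up
- beaker: loose terracotta beaker, 76 mm in diameter, 95 mm high, origin at the centre of its foot, z up
There are look-alikes about, which are no part of the job. Of the things that look like the beaker, take the one that is nearest to the robot's base at the start.

How it is judged:
By the outcome, as a careful person would: the job done as asked, in the order asked, and still so for the second after the job is handed in, with the robot touching nothing.
It also fails if it takes over 64 s, if anything falls off the work surface, if the arm or the gripper's body presses on something with over 40 N, if the wrist force passes 120 N, or if a joint passes its speed limit or range.

## Robot

A 7-joint arm with a two-finger parallel gripper is mounted at the origin on the work surface. World frame = base frame: x ahead of the robot, y to its left, z up, the work surface at z = 0. Lengths are in m, angles in rad, forces in N, time in s.
With the tool pointing down it reaches from about 0.4 to 0.85 m from the base axis. Payload 10.4 kg.
Tool frame: the origin (TCP) lies on the centre line of the jaws, within the pads' length; the fingertips stand 22 mm ahead of it and the grasp point (between the pads) lies 3 mm ahead of it; z points along the fingers, y is the direction in which the jaws open and shut (so a half turn about z gives the same grasp; the last joint's range is limited). The gripper opens to 85 mm and grips with 20 to 120 N. Pads are 22 mm wide; open, the fingers measure 114 mm over their backs; the gripper's body (76 mm by 85 mm) begins 54 mm behind the grasp point. The pads swing forward as they close: fully open they stand 13 mm farther back than shut.
Start: joints at [1.102, 0.332, -0.065, 1.46, 0.022, 1.35, -0.088], TCP at [0.27, -0.564, 0.253] pointing down, gripper open.
Joint ranges: [-2.6, 2.6], [-0.5, 2.12], [-1.47, 1.34], [0.16, 2.42], [-1.27, 4.41], [0.06, 2.06], [-2.6, 2.6]. Speed limits (rad/s): [2.22, 2.22, 2.79, 2.79, 3.14, 3.14, 3.14].

## Interface

Orientations are given as a unit quaternion [x, y, z, w].
In Python, from workcell import manip gives the robot as it stands. The module is installed in compiled form; this text tells all that it offers.
- The arm moves only by the shell command python3 -m crank 'ROWS' [FORCE]. ROWS is JSON, a list of rows, each a list of 3 entries, a list of its own where there are three numbers: the opening, from -1 (shut) to 1 (fully open), then the shift along the tool's x, y, z normalised to -1 to 1, where 1 is 80 mm, then the turn, a rotation vector about the tool's x, y, z normalised to -1 to 1, where 1 is pi/4 rad. In form: [[jaw, [tx, ty, tz], [ax, ay, az]], ...]. A call has exactly 5 rows; each row shifts and turns the commanded pose from where the row before left it, along the tool's axes as they then stand; what a row does not reach is not made up. A row lasts 1/10 s, in which the tool goes at most 50 mm and 8.59 degrees, less where a joint would pass 70% of its speed; a pose out of reach is approached as far as the arm can. A call with a number of a shift or a turn outside -1 to 1 is refused whole. A call with a gripper value outside its range is refused whole. The fingers move at their own pace and stop on an object; FORCE is the grip in N (left out, the last holds). Time passes only in rows, so rows that do not move let the fingers close, or fill a call up. It gives the time, the measured TCP pose, the force and the opening at its end, in the units of the state.
- manip.get_obs(): the state, without advancing time (a new reading comes with each control period).
- manip.camera(name): name is "scene" or "top"; returns the picture (384x512x3 uint8, blue, green, red); there is no depth.
- manip.camera_info(name): a dict with "K" (3x3 intrinsics, pixels), "k1" (the pictures are not rectified: a ray, as slopes to the right and down, at radius r is drawn at 1 + k1 r^2 times it, then the intrinsics apply), "camera_from_world" (4x4, takes a point from world to camera coordinates). Camera axes: x right, y down, z forward; pixel columns grow to the right and rows downward; lengths in m; the calibration is good to about 2 mm. A picture is of the moment at which its call begins. camera_info takes no time and is no camera call.
- manip.hand_in(): hands the job in, once; it reports no verdict.
The state is a dict: "clock": time; "joint_pos": joint angles; "joint_velocities": joint speeds; "tau": joint torques, N m; "position": TCP position; "ee_rot": TCP orientation; "ft_force": force on the tool from outside, world axes, zero at the start; "torque": the same for the moment, N m; "grip_width": opening from 0.0 (shut) to 1.0 (fully open).
Only numpy, scipy, OpenCV 4.12 (cv2) and the standard library are available. Lean on these libraries where they do the work, as an engineer would, in place of code of your own. Each camera call takes 0.05 s, during which the arm holds its last target.

## Working session

There is one attempt and no reset: what is moved stays moved. The work goes in short steps, Python scripts to look and compute and a shell command to move; the robot and the scene stay as the last step left them, time stands still between calls to the robot, and variables do not carry over. Pictures are saved under pics/ and viewed, and the job is handed in when it is done.

```bash
mkdir -p pics; ls
python3 - <<'E'
from workcell import manip
import cv2,numpy as np
np.set_printoptions(precision=4,suppress=True)
o=manip.get_obs();print(o)
for n in("scene","top"):
    cv2.imwrite(f"pics/{n}0.png",manip.camera(n)); i=manip.camera_info(n);print(n,i)
E
```

```text
pics
{'clock': 0.0, 'joint_pos': array([ 1.1024,  0.3329, -0.0647,  1.461 ,  0.0216,  1.3499, -0.0885]), 'joint_velocities': array([-0.0002,  0.0001,  0.0003,  0.0004,  0.0015,  0.0009,  0.001 ]), 'tau': array([ -0.0004, -62.5444,   0.0485, -39.1596,   0.0161,   0.01  ,
         0.    ]), 'position': array([ 0.2693, -0.5636,  0.2525]), 'ee_rot': array([ 0.9753,  0.2211, -0.0002, -0.0007]), 'ft_force': array([ 0.0364,  0.4788, -0.3118]), 'torque': array([ 0.0341, -0.0015,  0.0214]), 'grip_width': 1.0060596278577927}
scene {'K': array([[489.8096,   0.    , 256.7013],
       [  0.    , 489.8096, 192.6258],
       [  0.    ,   0.    ,   1.    ]]), 'k1': -0.17697687671563636, 'camera_from_world': array([[-0.2958, -0.9552,  0.0083,  0.1889],
       [-0.8924,  0.2732, -0.3591,  0.539 ],
       [ 0.3408, -0.1136, -0.9333,  1.2418],
       [ 0.    ,  0.    ,  0.    ,  1.    ]])}
top {'K': array([[428.1934,   0.    , 261.6939],
       [  0.    , 428.1934, 193.4068],
       [  0.    ,   0.    ,   1.    ]]), 'k1': -0.08715303639000616, 'camera_from_world': array([[-0.0171, -0.9997,  0.0196,  0.0237],
       [-0.9852,  0.0135, -0.1711,  0.611 ],
       [ 0.1708, -0.0222, -0.9851,  1.2312],
       [ 0.    ,  0.    ,  0.    ,  1.    ]])}
```

View pics/scene0.png

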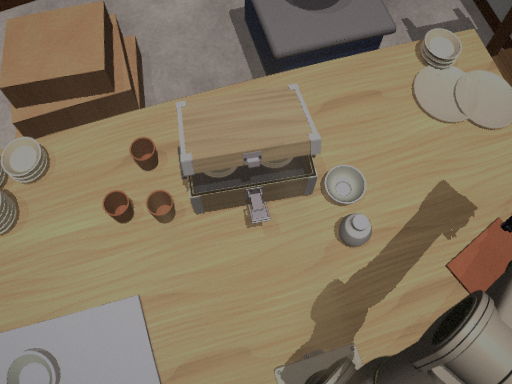

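View pics/top0.png

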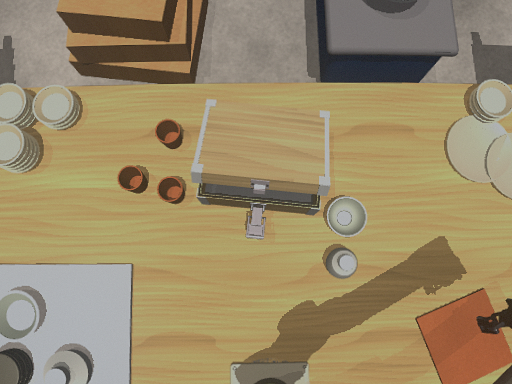

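```bash
cat > h.py <<'E'
import cv2,numpy as np
from workcell import manip
np.set_printoptions(precision=4,suppress=True)
def ray(n,uv):
    i=manip.camera_info(n);K=i["K"];T=i["camera_from_world"]
    d=np.array([(uv[0]-K[0,2])/K[0,0],(uv[1]-K[1,2])/K[1,1]]);p=d.copy()
    for _ in range(20): p=d/(1+i["k1"]*(p@p))
    R=T[:3,:3];return -R.T@T[:3,3],R.T@np.array([p[0],p[1],1])
def onz(n,uv,z):
    o,d=ray(n,uv);return o+d*(z-o[2])/d[2]
def onplane(n,uv,p0,nn):
    o,d=ray(n,uv);return o+d*((np.array(p0)-o)@nn)/(d@nn)
def tri(a,b):
    o1,d1=ray("scene",a);o2,d2=ray("top",b)
    s=np.linalg.lstsq(np.c_[d1,-d2],o2-o1,rcond=None)[0]
    p,q=o1+s[0]*d1,o2+s[1]*d2
    return (p+q)/2,np.linalg.norm(p-q)
def proj(n,P):
    i=manip.camera_info(n);K=i["K"];T=i["camera_from_world"]
    c=T[:3,:3]@np.asarray(P)+T[:3,3];p=c[:2]/c[2];p=p*(1+i["k1"]*(p@p))
    return K[:2,:2]@p+K[:2,2]
def crop(n,img,x0,y0,w,h,f,out):
    c=cv2.resize(img[y0:y0+h,x0:x0+w],None,fx=f,fy=f,interpolation=cv2.INTER_CUBIC)
    cv2.imwrite("pics/"+out,c)
E
python3 - <<'E'
from h import *
s=cv2.imread("pics/scene0.png");t=cv2.imread("pics/top0.png")
crop("s",s,165,75,160,155,5,"s0c.png") if 0 else crop("s",s,170,80,155,148,4,"s0c.png")
crop("t",t,185,95,150,150,4,"t0c.png")
print(ray("scene",(256,192))[0],ray("top",(256,192))[0])
E
```

```text
[0.1137 0.1743 1.3509] [0.392  0.0428 1.3169]
```

View pics/s0c.png

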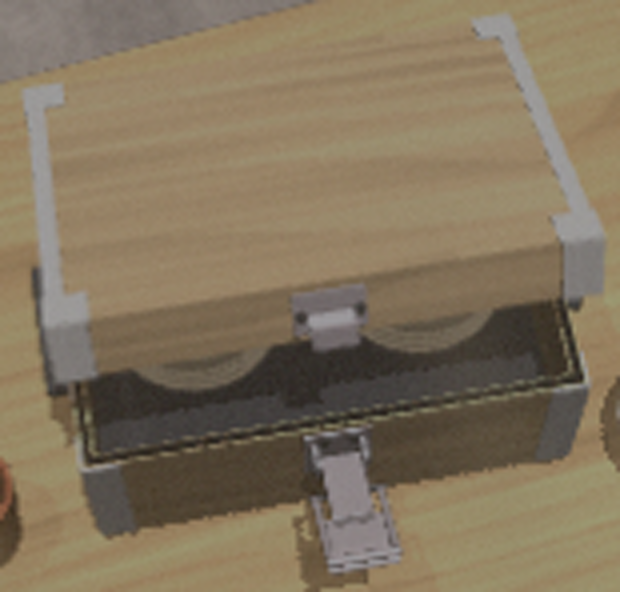

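View pics/t0c.png

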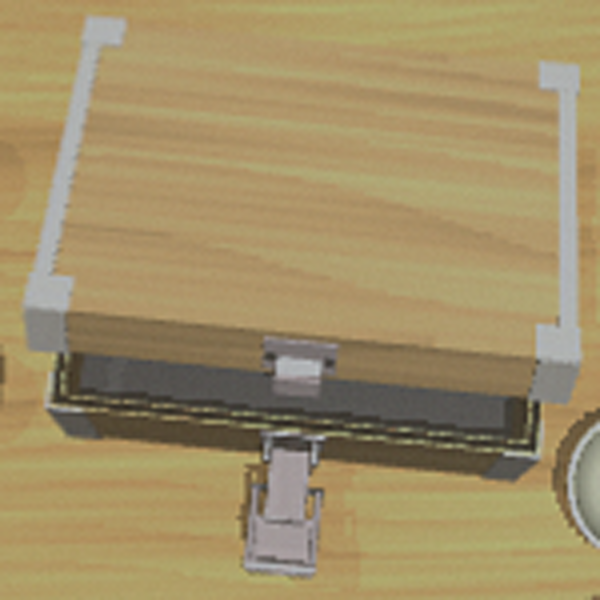

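Run:
```python
from h import *
S=lambda x,y:(170+x/4-.4,80+y/4-.4);T=lambda x,y:(185+x/4-.4,95+y/4-.4)
for nm,a,b in [("rimL",(80,465),(48,406)),("rimR",(587,381),(540,455)),("lidFTL",(45,325),(26,308)),("lidFTR",(604,238),(580,355)),("lidFBL",(55,380),(30,347)),("lidFBR",(602,293),(578,402)),("lidBL",(25,90),(87,20)),("lidBR",(510,17),(580,65)),
 ("keeper mid lip top",(332,312),(299,362)),("paddle end",(363,562),(280,570)),("paddle/leg top", (340,435),(291,437))]:
    p,e=tri(S(*a),T(*b));print(nm,p,e, onz("top",T(*b),.15),onz("scene",S(*a),.15))
```

```text
rimL [0.5879 0.1967 0.165 ] 0.005072083064261299 [0.5893 0.1964 0.15  ] [0.5952 0.1993 0.15  ]
rimR [ 0.5498 -0.1391  0.1597] 0.0044463494413529555 [ 0.5503 -0.1427  0.15  ] [ 0.5542 -0.1396  0.15  ]
lidFTL [0.6251 0.1923 0.3015] 0.0042204506528206644 [0.6588 0.2124 0.15  ] [0.7003 0.197  0.15  ]
lidFTR [ 0.5961 -0.1503  0.2742] 0.0006256079401511948 [ 0.6203 -0.1737  0.15  ] [ 0.6518 -0.1874  0.15  ]
lidFBL [0.6106 0.1962 0.2541] 0.004046237482564682 [0.631  0.2093 0.15  ] [0.6589 0.2003 0.15  ]
lidFBR [ 0.5736 -0.15    0.2401] 0.009160808096330453 [ 0.587  -0.1708  0.15  ] [ 0.6126 -0.1716  0.15  ]
lidBL [0.8498 0.1665 0.2034] 0.00198709286555804 [0.8712 0.1715 0.15  ] [0.8847 0.167  0.15  ]
lidBR [ 0.8229 -0.1767  0.1799] 0.0026808613326799735 [ 0.8336 -0.1838  0.15  ] [ 0.8415 -0.1845  0.15  ]
keeper mid lip top [0.5928 0.0259 0.2818] 0.0021722831491795586 [0.6178 0.0226 0.15  ] [0.6524 0.0087 0.15  ]
paddle end [0.4746 0.04   0.1551] 0.0046067429699971855 [0.474  0.0379 0.15  ] [0.4771 0.0415 0.15  ]
paddle/leg top [0.5657 0.0293 0.1488] 0.0007813740299638258 [0.5653 0.029  0.15  ] [0.5654 0.0298 0.15  ]
```

Run:
```python
from h import *
s=cv2.imread("pics/scene0.png");t=cv2.imread("pics/top0.png")
crop("s",s,238,180,40,50,12,"s0d.png");crop("t",t,236,190,40,55,10,"t0d.png")
a=cv2.imread("pics/s0d.png");b=cv2.imread("pics/t0d.png")
c=np.zeros((600,900,3),np.uint8);c[:600,:480]=a;c[:550,490:890]=b;cv2.imwrite("pics/d0.png",c[:, :800] if 0 else cv2.resize(c,(800,533)))
```

```text
(no output)
```

View pics/d0.png

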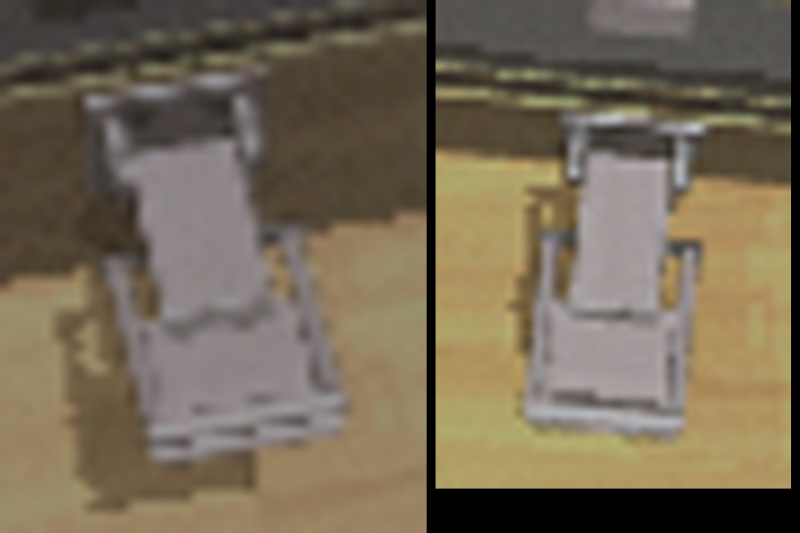

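```bash
cat >> h.py <<'E'
C0=np.array([.572,.0284,0]);YAW=-.117
ex=np.array([np.cos(YAW),np.sin(YAW),0]);ey=np.array([-np.sin(YAW),np.cos(YAW),0]);ez=np.array([0,0,1.])
def W(x,y,z): return C0+(x*ex+y*ey)/1000+ez*z/1000
def toC(P): d=np.asarray(P)-C0;return np.array([d@ex,d@ey,d[2]])*1000
def lev(L): 
    d=np.array([-np.sin(L),-np.cos(L)]);n=np.array([-np.cos(L),np.sin(L)]);return np.array([-16,120.]),d,n
def pin(L): p,d,n=lev(L);return p+21*d-5.5*n
def bar(L,lean): return pin(L)+67*np.array([np.sin(lean),np.cos(lean)])
def pad(L,r=65,o=0): p,d,n=lev(L);return p+r*d+(o-4)*n
E
python3 - <<'E'
from h import *
def S(x,y):return (238+x/.889/12-.5,180+y/.889/12-.5)
def T(x,y):return (236+(x/.889-490)/10-.5,190+y/.889/10-.5)
for nm,a,b in [("bar",(247,420),(605,412)),("pin",(204,249),(620,243))]:
    p,e=tri(S(*a),T(*b));print(nm,p,e,toC(p))
print(S(247,420),T(605,412))
for L in (1.6,1.8,1.9,2,2.1,2.2):
    b=bar(L,L-2.97);q=pin(L);P=W(b[0],0,b[1]);Q=W(q[0],0,q[1])
    print(L,b,q,[proj(n,P)-u for n,u in (("scene",S(247,420)),("top",T(605,412)))],[proj(n,Q)-u for n,u in (("scene",S(204,249)),("top",T(620,243)))])
for n in("scene","top"): print(n,[proj(n,W(0,y,150)) for y in(170,-170)])
# lid angle from front top corners
for n,u in(("scene",(170+45/4,80+325/4)),("scene",(170+604/4,80+238/4)),("top",(185+26/4,95+308/4)),("top",(185+580/4,95+355/4))):
    y=170 if u[0]<250 else -170
    best=[(np.linalg.norm(proj(n,W(250-250*np.cos(a)+45*np.sin(a),y,150+250*np.sin(a)+45*np.cos(a)))-u),a) for a in np.arange(.2,.7,.01)];print(n,min(best))
E
```

```text
bar [0.4775 0.0392 0.1563] 0.002771849546659865 [-95.0742  -0.2826 156.3227]
pin [0.5325 0.0332 0.127 ] 0.0018978528799417924 [-39.7786   0.1732 126.9664]
(260.6533558305212, 218.87007874015748) (254.55399325084363, 235.84420697412824)
1.6 [-102.8055  128.4787] [-37.1516 115.1155] [array([0.7976, 6.1581]), array([-0.8755,  3.3016])] [array([0.199 , 0.6359]), array([-0.1796, -0.5615])]
1.8 [-99.3907 145.5552] [-37.7004 119.4151] [array([0.6675, 2.9483]), array([-0.7403,  1.6443])] [array([0.2502, 0.2816]), array([-0.1894, -0.5497])]
1.9 [-96.4228 153.7528] [-37.6504 121.5844] [array([0.508 , 0.8951]), array([-0.6238,  0.3444])] [array([ 0.2538, -0.0114]), array([-0.1825, -0.6588])]
2 [-92.6514 161.613 ] [-37.3841 123.7379] [array([ 0.2862, -1.4337]), array([-0.4754, -1.26  ])] [array([ 0.2426, -0.3785]), array([-0.1677, -0.8439])]
2.1 [-88.1141 169.0575] [-36.9041 125.8541] [array([ 0.0039, -4.0151]), array([-0.2962, -3.1564])] [array([ 0.2165, -0.8161]), array([-0.1452, -1.1036])]
2.2 [-82.8562 176.0118] [-36.2152 127.9118] [array([-0.3364, -6.8224]), array([-0.0877, -5.328 ])] [array([ 0.1759, -1.32  ]), array([-0.1152, -1.4355])]
scene [array([190.6565, 196.7659]), array([316.9065, 175.4366])]
top [array([196.2897, 195.1798]), array([318.7496, 207.6872])]
scene (np.float64(0.40223314945024874), np.float64(0.4100000000000002))
scene (np.float64(0.6716387281190725), np.float64(0.4000000000000002))
top (np.float64(0.6596949929948098), np.float64(0.38000000000000017))
top (np.float64(1.2370316194413826), np.float64(0.4200000000000002))
```

```bash
cat >> h.py <<'E'
from scipy.spatial.transform import Rotation as Rn
def st(): 
    o=manip.get_obs();R=Rn.from_quat(o["ee_rot"]).as_matrix()
    print("t",round(o["clock"],2),"tcpW",o["position"],"tcpC",toC(o["position"]),"tool z in case",np.array([R[:,2]@ex,R[:,2]@ey,R[:,2]@ez]),"tool y in case",np.array([R[:,1]@ex,R[:,1]@ey,R[:,1]@ez]),"F",o["ft_force"],"g",round(o["grip_width"],3));return o,R
def go(x,y,z,pitch=0):
    # target TCP in case mm, tool pointing down tilted forward by pitch; tool y = -case y
    o,R=st();P=W(x,y,z)
    zt=np.sin(pitch)*ex-np.cos(pitch)*ez;yt=-ey;xt=np.cross(yt,zt);Rt=np.c_[xt,yt,zt]
    d=R.T@(P-o["position"]);rv=Rn.from_matrix(R.T@Rt).as_rotvec()
    print("shift units now-frame",d/.08,"target-frame",Rt.T@(P-o["position"])/.08,"turn units",rv/(np.pi/4), "joints",o["joint_pos"])
E
python3 - <<'E'
from h import *
go(62,0,331)
E
python3 -m crank '[[-1,[0,0,-0.2],[0,0,0.179]],[-1,[0,0,-0.2],[0,0,0.179]],[-1,[0,0,-0.2],[0,0,0.179]],[-1,[0,0,-0.2],[0,0,0.179]],[-1,[0,0,-0.2],[0,0,0]]]' 40
python3 - <<'E'
from h import *
go(62,0,331)
E
```

```text
t 0.1 tcpW [ 0.2694 -0.5636  0.2526] tcpC [-231.4517 -623.3053  252.5625] tool z in case [-0.0008  0.0011 -1.    ] tool y in case [ 0.5336 -0.8457 -0.0013] F [-0.0005  0.9779  0.1374] g 0.995
shift units now-frame [ 7.2597 -4.6333 -0.9747] target-frame [ 3.6681 -7.7913 -0.9805] turn units [-0.0016  0.0005  0.7167] joints [ 1.1024  0.3329 -0.0647  1.4609  0.0216  1.3499 -0.0885]
clock: 0.6
position: [0.2695, -0.5637, 0.3335]
ee_rot: [0.998, -0.061, -0.0, -0.0]
ft_force: [-0.2, 0.5, -0.3]
grip_width: 0.143
t 0.6 tcpW [ 0.2695 -0.5637  0.3335] tcpC [-231.3395 -623.3925  333.5332] tool z in case [-0.0005  0.0006 -1.    ] tool y in case [-0.0047 -1.     -0.0006] F [-0.2012  0.5152 -0.28  ] g 0.143
shift units now-frame [ 3.6304 -7.8094  0.0344] target-frame [ 3.6667 -7.7924  0.0317] turn units [-0.0007  0.0006 -0.0059] joints [ 1.0411  0.3039  0.0139  1.3316 -0.0041  1.5068 -0.6378]
```

```bash
python3 -m crank '[[-1,[0.245,-0.52,0],[0,0,0]],[-1,[0.245,-0.52,0],[0,0,0]],[-1,[0.245,-0.52,0],[0,0,0]],[-1,[0.245,-0.52,0],[0,0,0]],[-1,[0.245,-0.52,0],[0,0,0]]]'
python3 -m crank '[[-1,[0.245,-0.52,0],[0,0,0]],[-1,[0.245,-0.52,0],[0,0,0]],[-1,[0.245,-0.52,0],[0,0,0]],[-1,[0.245,-0.52,0],[0,0,0]],[-1,[0.245,-0.52,0],[0,0,0]]]'
python3 - <<'E'
from h import *
go(62,0,331)
E
```

```text
clock: 1.1
position: [0.3916, -0.3669, 0.3331]
ee_rot: [0.998, -0.058, -0.0, -0.0]
ft_force: [1.4, -0.2, 0.4]
grip_width: 0.006
clock: 1.6
position: [0.5131, -0.1718, 0.3332]
ee_rot: [0.998, -0.058, -0.0, 0.0]
ft_force: [1.0, -0.9, -0.6]
grip_width: -0.005
t 1.6 tcpW [ 0.5131 -0.1718  0.3332] tcpC [ -35.1564 -205.7259  333.1574] tool z in case [-0.0002 -0.0001 -1.    ] tool y in case [ 0.0003 -1.      0.0001] F [ 1.0333 -0.9243 -0.5927] g -0.005
shift units now-frame [ 1.2151 -2.5713  0.0264] target-frame [ 1.2145 -2.5716  0.027 ] turn units [0.0002 0.0002 0.0003] joints [ 0.539   0.1346 -0.3334  1.5406  0.0443  1.474  -1.4834]
```

```bash
python3 -m crank '[[-1,[0.245,-0.52,0],[0,0,0]],[-1,[0.245,-0.52,0],[0,0,0]],[-1,[0.245,-0.52,0],[0,0,0]],[-1,[0.245,-0.52,0],[0,0,0]],[-1,[0.2,-0.42,0],[0,0,0]]]'
python3 - <<'E'
from h import *
go(62,0,331)
cv2.imwrite("pics/s1.png",manip.camera("scene"))
E
```

```text
clock: 2.1
position: [0.6302, 0.0168, 0.3328]
ee_rot: [0.998, -0.058, -0.0, -0.0]
ft_force: [1.2, -1.0, -0.6]
grip_width: 0.001
t 2.1 tcpW [0.6302 0.0168 0.3328] tcpC [ 59.1856  -4.7351 332.7942] tool z in case [-0.0007  0.0005 -1.    ] tool y in case [ 0.0018 -1.     -0.0005] F [ 1.2019 -0.9726 -0.6055] g 0.001
shift units now-frame [ 0.0353 -0.0591  0.0224] target-frame [ 0.0352 -0.0592  0.0224] turn units [-0.0007  0.0009  0.0023] joints [ 0.2367  0.3542 -0.455   1.2944  0.1525  1.5275 -1.8863]
```

View pics/s1.png

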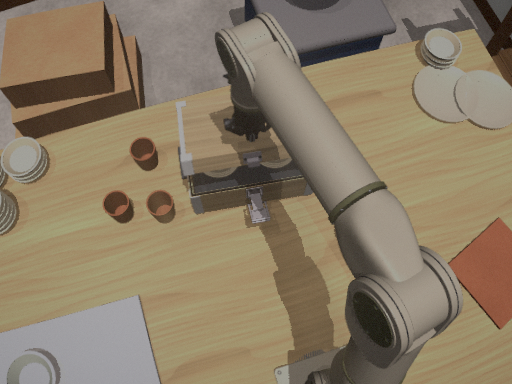

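```bash
python3 -m crank '[[-1,[0.02,-0.05,0.08],[0,0,0]],[-1,[0,0,0.08],[0,0,0]],[-1,[0,0,0.07],[0,0,0]],[-1,[0,0,0.06],[0,0,0]],[-1,[0,0,0.05],[0,0,0]]]'
python3 -m crank '[[-1,[0,0,0.04],[0,0,0]],[-1,[0,0,0.04],[0,0,0]],[-1,[-0.024,0,0.04],[0,0,0]],[-1,[-0.024,0,0.04],[0,0,0]],[-1,[-0.024,0,0.04],[0,0,0]]]'
python3 - <<'E'
from h import *
st()
E
```

```text
clock: 2.65
position: [0.6313, 0.0167, 0.3059]
ee_rot: [0.998, -0.059, 0.0, 0.0]
ft_force: [-1.6, -0.4, 3.9]
grip_width: -0.0
clock: 3.15
position: [0.6258, 0.0184, 0.2899]
ee_rot: [0.998, -0.058, 0.0, 0.0]
ft_force: [-0.2, -1.5, 4.1]
grip_width: 0.003
t 3.15 tcpW [0.6258 0.0184 0.2899] tcpC [ 54.5572  -3.6744 289.9271] tool z in case [ 0.0003 -0.0003 -1.    ] tool y in case [ 0.0002 -1.      0.0003] F [-0.192  -1.4738  4.0986] g 0.003
```

```bash
python3 -m crank '[[-1,[-0.03,0,0.05],[0,0,0]],[-1,[-0.03,0,0.05],[0,0,0]],[-1,[-0.03,0,0.05],[0,0,0]],[-1,[-0.028,0,0.05],[0,0,0]],[-1,[-0.028,0,0.05],[0,0,0]]]'
python3 -m crank '[[-1,[-0.025,0,0.05],[0,0,0]],[-1,[-0.025,0,0.05],[0,0,0]],[-1,[-0.022,0,0.05],[0,0,0]],[-1,[-0.02,0,0.05],[0,0,0]],[-1,[-0.02,0,0.05],[0,0,0]]]'
python3 - <<'E'
from h import *
st()
E
```

```text
clock: 3.65
position: [0.6142, 0.0202, 0.2698]
ee_rot: [0.998, -0.058, 0.0, -0.0]
ft_force: [2.2, -0.5, 1.4]
grip_width: 0.001
clock: 4.15
position: [0.6053, 0.0212, 0.2498]
ee_rot: [0.998, -0.058, 0.0, -0.0]
ft_force: [2.2, -0.3, 1.1]
grip_width: -0.002
t 4.15 tcpW [0.6053 0.0212 0.2498] tcpC [ 33.8884  -3.3048 249.7946] tool z in case [ 0.      0.0001 -1.    ] tool y in case [ 0.0006 -1.     -0.0001] F [ 2.1504 -0.2775  1.1372] g -0.002
```

```bash
python3 -m crank '[[-1,[-0.01,0,0.05],[0,0,0]],[-1,[-0.01,0,0.05],[0,0,0]],[-1,[-0.01,0,0.05],[0,0,0]],[-1,[-0.01,0,0.04],[0,0,0]],[-1,[-0.01,0,0.03],[0,0,0]]]'
python3 -m crank '[[-1,[-0.005,0,0.03],[0,0,0]],[-1,[-0.005,0,0.03],[0,0,0]],[-1,[-0.005,0,0.03],[0,0,0]],[-1,[-0.005,0,0.025],[0,0,0]],[-1,[-0.005,0,0.02],[0,0,0]]]'
python3 - <<'E'
from h import *
st()
E
```

```text
clock: 4.65
position: [0.6013, 0.0215, 0.2321]
ee_rot: [0.998, -0.058, -0.0, 0.0]
ft_force: [-0.2, 0.0, 2.4]
grip_width: -0.002
clock: 5.15
position: [0.5994, 0.0216, 0.2215]
ee_rot: [0.998, -0.058, 0.0, 0.0]
ft_force: [-1.2, -0.1, 2.1]
grip_width: -0.002
t 5.15 tcpW [0.5994 0.0216 0.2215] tcpC [ 28.0235  -3.5179 221.5069] tool z in case [ 0.     -0.0001 -1.    ] tool y in case [ 0.0004 -1.      0.0001] F [-1.1981 -0.1447  2.0963] g -0.002
```

```bash
python3 -m crank '[[-1,[0,0,0.015],[0,0,0]],[-1,[0,0,0.015],[0,0,0]],[-1,[0,0,0.01],[0,0,0]],[-1,[0,0,0.01],[0,0,0]],[-1,[0,0,0.01],[0,0,0]]]'
```

```text
clock: 5.65
position: [0.5995, 0.0216, 0.2171]
ee_rot: [0.998, -0.058, 0.0, 0.0]
ft_force: [-5.7, -0.5, 10.0]
grip_width: 0.002
```

```bash
python3 -m crank '[[-1,[0,0,0.01],[0,0,0]],[-1,[0,0,0.01],[0,0,0]],[-1,[0,0,0.005],[0,0,0]],[-1,[0,0,0],[0,0,0]],[-1,[0,0,0],[0,0,0]]]'
```

```text
clock: 6.15
position: [0.5995, 0.0217, 0.2171]
ee_rot: [0.998, -0.058, 0.001, 0.0]
ft_force: [-8.8, -1.2, 18.4]
grip_width: 0.001
```

```bash
python3 -m crank '[[-1,[0,0,-0.08],[0,0,0]],[-1,[0,0,-0.2],[0,0,0]],[0,[-0.3,0,-0.4],[0,0,0]],[1,[-0.55,0,0],[0,0,0]],[1,[-0.55,-0.04,0],[0,0,0]]]' 20
python3 - <<'E'
from h import *
go(-95,0,160)
cv2.imwrite("pics/s2.png",manip.camera("scene"));cv2.imwrite("pics/t2.png",manip.camera("top"))
s=cv2.imread("pics/s2.png")[80:230,165:330];t=cv2.imread("pics/t2.png")[90:240,180:345]
cv2.imwrite("pics/st2.png",cv2.resize(np.hstack([s,t]),None,fx=2.4,fy=2.4,interpolation=cv2.INTER_CUBIC))
E
```

```text
clock: 6.65
position: [0.488, 0.0378, 0.2697]
ee_rot: [0.998, -0.059, 0.001, -0.0]
ft_force: [-0.1, 0.7, 0.4]
grip_width: 0.509
t 6.65 tcpW [0.488  0.0378 0.2697] tcpC [-84.4967  -0.4349 269.6601] tool z in case [ 0.0016  0.0006 -1.    ] tool y in case [-0.0004 -1.     -0.0006] F [-0.0885  0.731   0.3822] g 0.509
shift units now-frame [-0.1335 -0.0046  1.3705] target-frame [-0.1313 -0.0054  1.3708] turn units [-0.0007 -0.002  -0.0005] joints [ 0.3147  0.0515 -0.4973  1.7622  0.0252  1.3325 -1.8762]
```

View pics/st2.png

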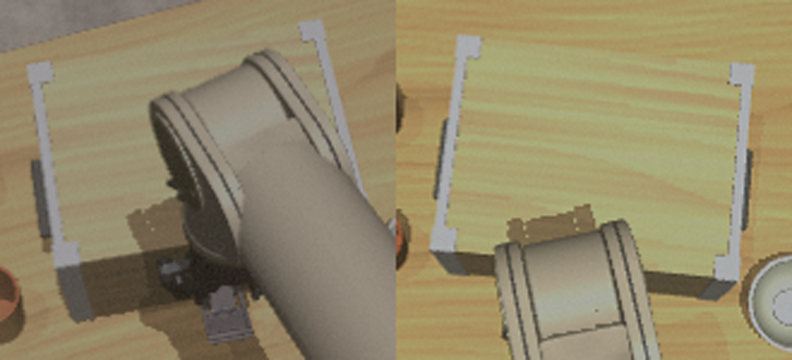

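```bash
python3 - <<'E'
from h import *
for n in("scene","top"): print(n,[proj(n,W(0,y,195)) for y in(170,-170)],[proj(n,W(250,y,195)) for y in(170,-170)])
for u in((195,192.2),(322.3,207.3)): print(toC(onz("top",u,.195)))
s=cv2.imread("pics/t2.png");crop("t",s,185,85,145,130,5,"t2c.png")
E
python3 -m crank '[[1,[-0.12,0,0.3],[0,0,0]],[1,[0,0,0.3],[0,0,0]],[1,[0,0,0.2],[0,0,0]],[1,[0,0,0],[0,0,0]],[1,[0,0,0],[0,0,0]]]' 20
```

```text
scene [array([188.5789, 190.5393]), array([319.026 , 168.6308])] [array([176.8915, 106.8403]), array([298.2601,  87.955 ])]
top [array([194.0782, 192.3519]), array([321.2995, 205.3463])] [array([205.7632, 103.8819]), array([327.9465, 116.3806])]
[  0.6598 167.6109 195.    ]
[  -4.9582 -173.0637  195.    ]
clock: 7.25
position: [0.4795, 0.039, 0.2058]
ee_rot: [0.998, -0.058, 0.0, -0.0]
ft_force: [0.7, -0.3, 0.2]
grip_width: 0.999
```

View pics/t2c.png

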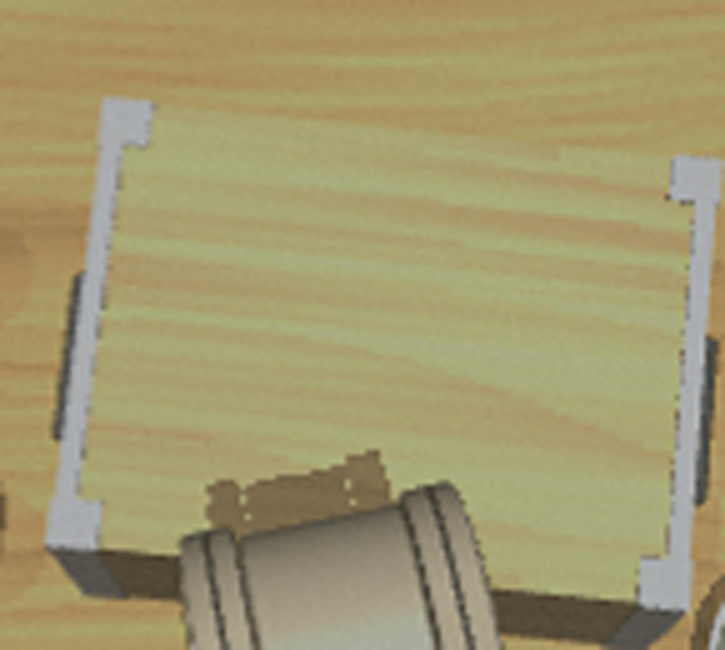

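```bash
python3 - <<'E'
from h import *
go(-96,0,159)
E
python3 -m crank '[[1,[-0.03,0,0.2],[0,0,0]],[1,[0,0,0.2],[0,0,0]],[1,[0,0,0.15],[0,0,0]],[1,[0,0,0.04],[0,0,0]],[1,[0,0,0],[0,0,0]]]' 20
python3 - <<'E'
from h import *
go(-96,0,159)
E
```

```text
t 7.25 tcpW [0.4795 0.039  0.2058] tcpC [-93.0955  -0.2945 205.7579] tool z in case [ 0.0003  0.0002 -1.    ] tool y in case [ 0.0004 -1.     -0.0002] F [ 0.6549 -0.3043  0.1577] g 0.999
shift units now-frame [-0.0365 -0.0036  0.5845] target-frame [-0.0363 -0.0037  0.5845] turn units [-0.0003 -0.0004  0.0005] joints [ 0.3092  0.0809 -0.503   1.8709  0.0417  1.1997 -1.8949]
clock: 7.75
position: [0.4769, 0.0393, 0.1583]
ee_rot: [0.998, -0.058, 0.0, -0.0]
ft_force: [0.1, -1.0, 0.3]
grip_width: 1.001
t 7.75 tcpW [0.4769 0.0393 0.1583] tcpC [-95.738   -0.2564 158.3289] tool z in case [ 0.      0.0001 -1.    ] tool y in case [ 0.0005 -1.     -0.0001] F [ 0.0536 -1.0222  0.2808] g 1.001
shift units now-frame [-0.0033 -0.0032 -0.0084] target-frame [-0.0033 -0.0032 -0.0084] turn units [-0.0001 -0.0001  0.0006] joints [ 0.3012  0.1254 -0.5049  1.933   0.0678  1.0996 -1.9185]
```

Close on the bar's ends (50/85 ≈ 0.59 expected → jaw command scale −1..1).

```bash
python3 -m crank '[[0.4,[0,0,0],[0,0,0]],[0.25,[0,0,0],[0,0,0]],[0.1,[0,0,0],[0,0,0]],[0.0,[0,0,0],[0,0,0]],[0.0,[0,0,0],[0,0,0]]]' 20
```

```text
clock: 8.25
position: [0.4764, 0.0386, 0.1581]
ee_rot: [0.998, -0.059, -0.0, 0.0]
ft_force: [-2.8, -4.7, 1.7]
grip_width: 0.559
```

```bash
python3 -m crank '[[0,[0.02,0,-0.03],[0,0,0]],[0,[0.02,0,-0.035],[0,0,0]],[0,[0.025,0,-0.035],[0,0,0]],[0,[0.03,0,-0.035],[0,0,0]],[0,[0.03,0,-0.03],[0,0,0]]]' 20
python3 - <<'E'
from h import *
st()
cv2.imwrite("pics/s3.png",manip.camera("scene"));cv2.imwrite("pics/t3.png",manip.camera("top"))
s=cv2.imread("pics/s3.png")[130:240,200:310];t=cv2.imread("pics/t3.png")[170:280,200:310]
cv2.imwrite("pics/st3.png",cv2.resize(np.hstack([s,t]),None,fx=3.6,fy=3.6,interpolation=cv2.INTER_CUBIC))
E
```

```text
clock: 8.75
position: [0.4865, 0.0375, 0.1713]
ee_rot: [0.998, -0.059, -0.0, 0.0]
ft_force: [-1.4, -4.4, -0.8]
grip_width: 0.562
t 8.75 tcpW [0.4865 0.0375 0.1713] tcpC [-85.9507  -0.9723 171.2881] tool z in case [-0.0005 -0.0008 -1.    ] tool y in case [-0.0002 -1.      0.0008] F [-1.446  -4.373  -0.8469] g 0.562
```

View pics/st3.png

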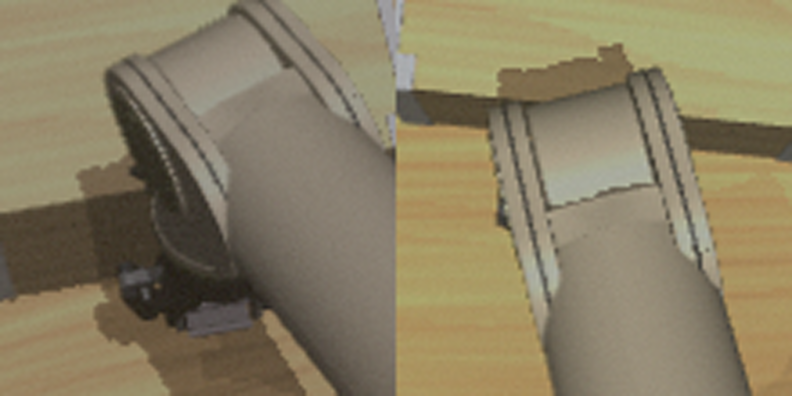

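Run:
```python
from h import *
a=cv2.imread("pics/s2.png")[190:235,225:285];b=cv2.imread("pics/s3.png")[190:235,225:285]
im=cv2.resize(np.hstack([a,b]),None,fx=6.6,fy=6.6,interpolation=cv2.INTER_CUBIC)
cv2.imwrite("pics/c3.png",cv2.convertScaleAbs(im,alpha=1.5))
```

```text
(no output)
```

View pics/c3.png

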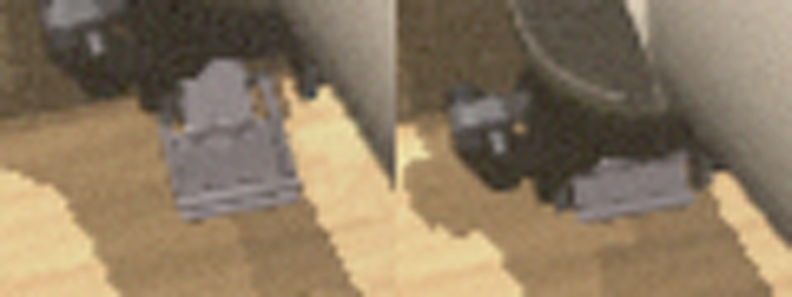

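```bash
python3 -m crank '[[0,[0.065,0,-0.061],[0,0,0]],[0,[0.068,0,-0.051],[0,0,0]],[0,[0.071,0,-0.044],[0,0,0]],[0,[0.075,0,-0.036],[0,0,0]],[0,[0.079,0,-0.029],[0,0,0]]]' 20
python3 -m crank '[[0,[0.081,0,-0.021],[0,0,0]],[0,[0.082,0,-0.013],[0,0,0]],[0,[0.084,0,-0.004],[0,0,0]],[0,[0.084,0,0.004],[0,0,0]],[0,[0.083,0,0.012],[0,0,0]]]' 20
python3 - <<'E'
from h import *
st()
E
```

```text
clock: 9.35
position: [0.515, 0.0341, 0.1887]
ee_rot: [0.998, -0.059, -0.001, 0.0]
ft_force: [-1.6, -5.0, -5.2]
grip_width: 0.564
clock: 9.85
position: [0.5479, 0.0302, 0.1904]
ee_rot: [0.998, -0.059, -0.001, 0.0]
ft_force: [-2.7, -4.9, -2.5]
grip_width: 0.561
t 9.85 tcpW [0.5479 0.0302 0.1904] tcpC [-24.1494  -0.987  190.4307] tool z in case [-0.0012 -0.0008 -1.    ] tool y in case [-0.0002 -1.      0.0008] F [-2.7314 -4.8529 -2.4618] g 0.561
```

```bash
python3 -m crank '[[0,[0.05,0,0.011],[0,0,0]],[0.2,[0,0,0],[0,0,0]],[0.5,[0,0,0],[0,0,0]],[1,[0,0,0],[0,0,0]],[1,[0,0,0],[0,0,0]]]' 20
python3 -m crank '[[1,[0,0,-0.2],[0,0,0]],[1,[0,0,-0.4],[0,0,0]],[1,[-0.3,0,-0.4],[0,0,0]],[0,[-0.5,0,0],[0,0,0]],[-1,[-0.5,0,0],[0,0,0]]]' 40
python3 - <<'E'
from h import *
st()
cv2.imwrite("pics/s4.png",manip.camera("scene"));cv2.imwrite("pics/t4.png",manip.camera("top"))
s=cv2.imread("pics/s4.png")[130:240,200:310];t=cv2.imread("pics/t4.png")[170:280,200:310]
cv2.imwrite("pics/st4.png",cv2.resize(np.hstack([s,t]),None,fx=3.6,fy=3.6,interpolation=cv2.INTER_CUBIC))
E
```

```text
clock: 10.35
position: [0.552, 0.031, 0.1903]
ee_rot: [0.998, -0.058, 0.0, -0.0]
ft_force: [0.4, 0.5, -0.2]
grip_width: 1.0
clock: 10.85
position: [0.448, 0.0433, 0.2707]
ee_rot: [0.998, -0.058, 0.001, -0.0]
ft_force: [-0.9, 0.5, 0.0]
grip_width: 0.687
t 10.85 tcpW [0.448  0.0433 0.2707] tcpC [-124.9315    0.2709  270.7386] tool z in case [ 0.0021  0.0008 -1.    ] tool y in case [ 0.0008 -1.     -0.0008] F [-0.9119  0.5259  0.006 ] g 0.687
```

View pics/st4.png

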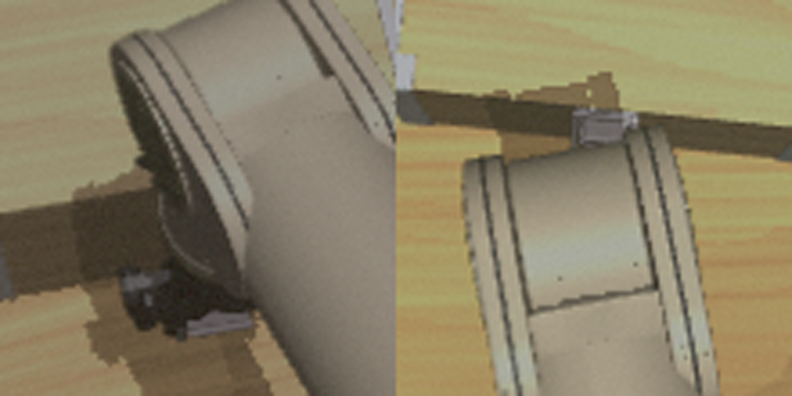

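```bash
python3 -m crank '[[-1,[-0.3,0,-0.1],[0,0.178,0]],[-1,[-0.3,0,0],[0,0.178,0]],[-1,[-0.1,0,0],[0,0.178,0]],[-1,[0,0,0],[0,0,0]],[-1,[0,0,0],[0,0,0]]]' 40
python3 - <<'E'
from h import *
o,R=st();print(o["joint_pos"])
cv2.imwrite("pics/s5.png",manip.camera("scene"));cv2.imwrite("pics/t5.png",manip.camera("top"))
s=cv2.imread("pics/s5.png")[150:235,210:295];t=cv2.imread("pics/t5.png")[170:255,220:305]
cv2.imwrite("pics/st5.png",cv2.convertScaleAbs(cv2.resize(np.hstack([s,t]),None,fx=4.7,fy=4.7,interpolation=cv2.INTER_CUBIC),alpha=1.3))
for L in np.arange(1.9,-.01,-.1): print(round(L,2),pad(L,65),pad(L,75))
E
```

```text
clock: 11.45
position: [0.3981, 0.0491, 0.2733]
ee_rot: [0.979, -0.057, 0.194, 0.011]
ft_force: [0.7, 0.8, 0.5]
grip_width: -0.0
t 11.45 tcpW [0.3981 0.0491 0.2733] tcpC [-175.0944    0.2832  273.3404] tool z in case [ 0.3804  0.0001 -0.9248] tool y in case [ 0.0015 -1.      0.0005] F [0.6943 0.7708 0.5074] g -0.0
[ 0.3086 -0.4852 -0.4906  2.1953 -0.1325  1.0056 -1.8115]
1.9 [-78.8027 137.2286] [-88.2657 140.4615]
1.8 [-80.2089 130.8727] [-89.9474 133.1448]
1.7 [-80.9736 124.4082] [-90.8902 125.6967]
1.6 [-81.0891 117.8997] [-91.0848 118.1917]
1.5 [-80.5542 111.4121] [-90.5292 110.7047]
1.4 [-79.3744 105.0103] [-89.2289 103.3107]
1.3 [-77.5613  98.7583] [-87.1969  96.0834]
1.2 [-75.1331  92.7186] [-84.4535  89.095 ]
1.1 [-72.1141  86.9514] [-81.0262  82.4155]
1.0 [-68.5344  81.5145] [-76.9491  76.1114]
0.9 [-64.4298  76.462 ] [-72.2631  70.2459]
0.8 [-59.8413  71.8446] [-67.0149  64.8776]
0.7 [-54.8148  67.7084] [-61.257  60.06 ]
0.6 [-49.4004  64.0946] [-55.0468  55.8413]
0.5 [-43.6523  61.0394] [-48.4466  52.2636]
0.4 [-37.6279  58.5734] [-41.5221  49.3628]
0.3 [-31.3875  56.721 ] [-34.3427  47.1677]
0.2 [-24.9932  55.501 ] [-26.9799  45.7003]
0.1 [-18.5092  54.9254] [-19.5075  44.9754]
-0.0 [-12.  55.] [-12.  45.]
```

View pics/st5.png

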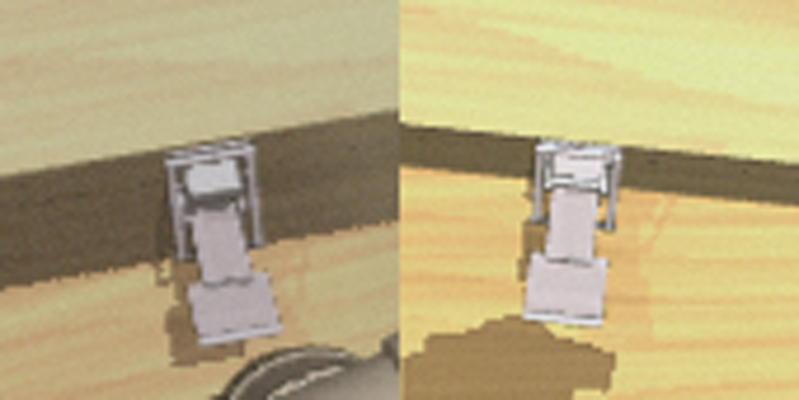

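```bash
cat >> h.py <<'E'
def tip(x,z,y=0,pitch=None):
    o,R=st();Z=R[:,2]
    if pitch is None: pitch=np.arctan2(Z@ex,-Z[2])
    t=22*np.array([np.sin(pitch),-np.cos(pitch)]);print("pitch",pitch,"tipC",toC(o["position"]+.022*Z))
    go_=W(x-t[0],y,z-t[1])-o["position"];print("shift units",R.T@go_/.08,"j",o["joint_pos"])
E
python3 -m crank '[[-1,[0.12,0,0.31],[0,0,0]],[-1,[0.12,0,0.31],[0,0,0]],[-1,[0.12,0,0.31],[0,0,0]],[-1,[0.12,0,0.31],[0,0,0]],[-1,[0.12,0,0.2],[0,0,0]]]' 40
python3 - <<'E'
from h import *
tip(-79,139)
E
```

```text
clock: 12.05
position: [0.4874, 0.0389, 0.1833]
ee_rot: [0.98, -0.057, 0.192, 0.01]
ft_force: [-0.5, 0.0, 1.1]
grip_width: 0.004
t 12.05 tcpW [0.4874 0.0389 0.1833] tcpC [-85.2552   0.5625 183.2761] tool z in case [ 0.3777  0.0021 -0.9259] tool y in case [ 0.0008 -1.     -0.002 ] F [-0.4585  0.0495  1.0783] g 0.004
pitch 0.3872998160580233 tipC [-76.9461   0.6094 162.9056]
shift units [-0.1366  0.0076  0.267 ] j [ 0.3967 -0.1453 -0.6068  2.1657  0.0612  0.729  -1.9461]
```

```bash
python3 -m crank '[[-1,[-0.038,0,0.071],[0,0,0]],[-1,[-0.038,0,0.071],[0,0,0]],[-1,[-0.038,0,0.071],[0,0,0]],[-1,[-0.038,0,0.071],[0,0,0]],[-1,[-0.038,0,0.071],[0,0,0]]]' 40
python3 - <<'E'
from h import *
for L,p in((1.6,.387),(1.4,.387),(1.2,.45),(1.0,.55)):
  tip(*pad(L),pitch=p)
E
```

```text
clock: 12.55
position: [0.4825, 0.0392, 0.1524]
ee_rot: [0.979, -0.057, 0.194, 0.011]
ft_force: [-0.6, -0.2, 0.7]
grip_width: -0.002
t 12.55 tcpW [0.4825 0.0392 0.1524] tcpC [-90.165    0.3257 152.4366] tool z in case [ 0.3806  0.0003 -0.9247] tool y in case [ 0.0012 -1.      0.0002] F [-0.5857 -0.1906  0.6713] g -0.002
pitch 0.387 tipC [-81.7923   0.3324 132.0921]
shift units [-0.0585  0.0041  0.1674] j [ 0.3991 -0.1123 -0.6284  2.2132  0.1096  0.6547 -1.9998]
t 12.55 tcpW [0.4825 0.0392 0.1524] tcpC [-90.165    0.3257 152.4366] tool z in case [ 0.3806  0.0003 -0.9247] tool y in case [ 0.0012 -1.      0.0002] F [-0.5857 -0.1906  0.6713] g -0.002
pitch 0.387 tipC [-81.7923   0.3324 132.0921]
shift units [-0.0999  0.0041  0.3246] j [ 0.3991 -0.1123 -0.6284  2.2132  0.1096  0.6547 -1.9998]
t 12.55 tcpW [0.4825 0.0392 0.1524] tcpC [-90.165    0.3257 152.4366] tool z in case [ 0.3806  0.0003 -0.9247] tool y in case [ 0.0012 -1.      0.0002] F [-0.5857 -0.1906  0.6713] g -0.002
pitch 0.45 tipC [-81.7923   0.3324 132.0921]
shift units [-0.1267  0.0041  0.4873] j [ 0.3991 -0.1123 -0.6284  2.2132  0.1096  0.6547 -1.9998]
t 12.55 tcpW [0.4825 0.0392 0.1524] tcpC [-90.165    0.3257 152.4366] tool z in case [ 0.3806  0.0003 -0.9247] tool y in case [ 0.0012 -1.      0.0002] F [-0.5857 -0.1906  0.6713] g -0.002
pitch 0.55 tipC [-81.7923   0.3324 132.0921]
shift units [-0.1311  0.0041  0.6512] j [ 0.3991 -0.1123 -0.6284  2.2132  0.1096  0.6547 -1.9998]
```

```bash
python3 -m crank '[[-1,[-0.024,0,0.065],[0,0,0]],[-1,[-0.022,0,0.065],[0,0,0]],[-1,[-0.02,0,0.065],[0,0,0]],[-1,[-0.018,0,0.065],[0,0,0]],[-1,[-0.016,0,0.065],[0,0,0]]]' 40
python3 - <<'E'
from h import *
tip(*pad(1.2),pitch=.487)
cv2.imwrite("pics/s6.png",manip.camera("scene"));cv2.imwrite("pics/t6.png",manip.camera("top"))
s=cv2.imread("pics/s6.png")[150:235,210:295];t=cv2.imread("pics/t6.png")[170:255,220:305]
cv2.imwrite("pics/st6.png",cv2.convertScaleAbs(cv2.resize(np.hstack([s,t]),None,fx=4.7,fy=4.7,interpolation=cv2.INTER_CUBIC),alpha=1.3))
E
```

```text
clock: 13.05
position: [0.4853, 0.0389, 0.125]
ee_rot: [0.979, -0.057, 0.193, 0.011]
ft_force: [0.1, -0.4, 0.3]
grip_width: -0.0
t 13.05 tcpW [0.4853 0.0389 0.125 ] tcpC [-87.3414   0.2746 125.0239] tool z in case [ 0.3801  0.0007 -0.9249] tool y in case [ 0.001  -1.     -0.0003] F [ 0.0819 -0.3775  0.3435] g -0.0
pitch 0.487 tipC [-78.9786   0.2895 104.6753]
shift units [-0.039   0.0035  0.1578] j [ 0.4039 -0.0541 -0.6467  2.2349  0.1853  0.5917 -2.0702]
```

View pics/st6.png

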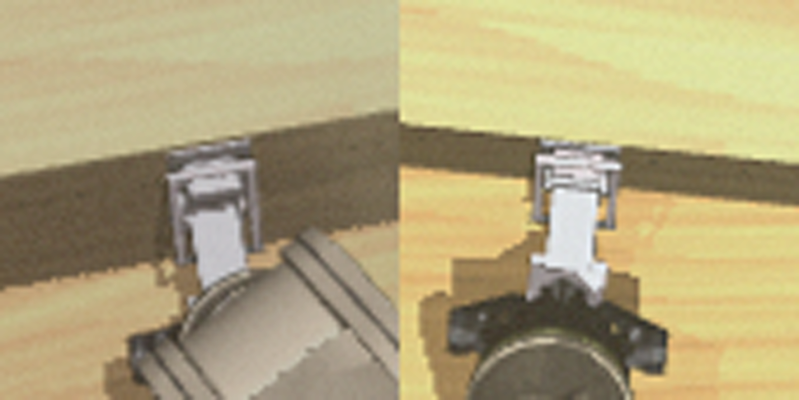

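```bash
python3 - <<'E'
from h import *
tip(*pad(1.0),pitch=.55)
E
python3 -m crank '[[-1,[-0.012,0,0.065],[0,0.042,0]],[-1,[-0.012,0,0.065],[0,0.042,0]],[-1,[-0.01,0,0.065],[0,0.042,0]],[-1,[-0.01,0,0.065],[0,0.042,0]],[-1,[-0.01,0,0.065],[0,0.042,0]]]' 40
python3 - <<'E'
from h import *
tip(*pad(.8),pitch=.65)
E
```

```text
t 13.15 tcpW [0.4848 0.0389 0.1245] tcpC [-87.8426   0.199  124.5272] tool z in case [ 0.3787  0.0006 -0.9255] tool y in case [ 0.001  -1.     -0.0003] F [-0.1861 -0.9494  0.3216] g 0.004
pitch 0.55 tipC [-79.5112   0.2131 104.1658]
shift units [-0.0245  0.0027  0.3176] j [ 0.4038 -0.0536 -0.6467  2.2353  0.1847  0.5923 -2.0698]
clock: 13.65
position: [0.4928, 0.0383, 0.1003]
ee_rot: [0.96, -0.056, 0.274, 0.016]
ft_force: [-0.7, -0.5, 1.7]
grip_width: -0.004
t 13.65 tcpW [0.4928 0.0383 0.1003] tcpC [-79.8144   0.5389 100.268 ] tool z in case [ 0.528   0.0013 -0.8492] tool y in case [ 0.0014 -1.     -0.0007] F [-0.6717 -0.5077  1.7222] g -0.004
pitch 0.65 tipC [-68.1986   0.5677  81.5845]
shift units [-0.0013  0.0069  0.1598] j [ 0.43   -0.0491 -0.7176  2.3588  0.5467  0.3511 -2.4536]
```

```bash
python3 -m crank '[[-1,[-0.05,0,-0.25],[0,0,0]],[-1,[-0.05,0,-0.25],[0,0,-0.1]],[-1,[0,0,0],[0,0,-0.19]],[-1,[0,0,0],[0,0,-0.19]],[-1,[0,0,0],[0,0,-0.19]]]' 40
python3 -m crank '[[-1,[0,0,0],[0,0,-0.19]],[-1,[0,0,0],[0,0,-0.19]],[-1,[0,0,0],[0,0,-0.19]],[-1,[0,0,0],[0,0,-0.19]],[-1,[0,0,0],[0,0,-0.19]]]' 40
python3 - <<'E'
from h import *
tip(*pad(.8),pitch=.65)
E
```

```text
clock: 14.15
position: [0.4649, 0.0412, 0.1302]
ee_rot: [0.941, 0.199, 0.26, 0.087]
ft_force: [-1.0, -0.5, -0.1]
grip_width: 0.001
clock: 14.65
position: [0.4648, 0.0412, 0.1299]
ee_rot: [0.804, 0.528, 0.21, 0.176]
ft_force: [1.0, -0.0, 0.0]
grip_width: 0.0
t 14.65 tcpW [0.4648 0.0412 0.1299] tcpC [-107.9461    0.2381  129.9307] tool z in case [ 0.5264  0.0006 -0.8503] tool y in case [ 0.8145 -0.2875  0.504 ] F [ 1.0006 -0.048   0.0405] g 0.0
pitch 0.65 tipC [-96.366    0.2521 111.225 ]
shift units [0.0263 0.0995 0.6601] j [ 0.1349 -0.1931 -0.4483  2.4005  0.351   0.4323 -1.0196]
```

```bash
python3 -m crank '[[-1,[0,0,0],[0,0,-0.19]],[-1,[0,0,0],[0,0,-0.19]],[-1,[0,0,0],[0,0,-0.19]],[-1,[0,0,0],[0,0,-0.19]],[-1,[0,0,0],[0,0,-0.19]]]' 40
python3 -m crank '[[-1,[0,0,0],[0,0,-0.19]],[-1,[0,0,0],[0,0,-0.19]],[-1,[0,0,0],[0,0,-0.19]],[-1,[0,0,0],[0,0,-0.17]],[-1,[0,0,0],[0,0,0]]]' 40
python3 - <<'E'
from h import *
tip(*pad(.9),pitch=.55)
E
```

```text
clock: 15.15
position: [0.4648, 0.0412, 0.1299]
ee_rot: [0.556, 0.785, 0.131, 0.24]
ft_force: [0.1, 1.0, 0.7]
grip_width: -0.001
clock: 15.65
position: [0.4648, 0.0413, 0.1299]
ee_rot: [0.31, 0.911, 0.058, 0.267]
ft_force: [0.5, 0.4, 0.3]
grip_width: 0.003
t 15.65 tcpW [0.4648 0.0413 0.1299] tcpC [-107.9748    0.3105  129.9089] tool z in case [ 0.5264  0.0008 -0.8503] tool y in case [0.436  0.8583 0.2707] F [0.5282 0.385  0.3214] g 0.003
pitch 0.55 tipC [-96.3948   0.3279 111.2032]
shift units [-0.0986  0.0539  0.5796] j [-0.0623 -0.1935 -0.2685  2.4092  0.4296  0.4502  0.232 ]
```

```bash
python3 -m crank '[[-1,[0,0,0],[0,0,-0.19]],[-1,[0,0,0],[0,0,-0.19]],[-1,[0,0,0],[0,0,-0.19]],[-1,[0,0,0],[0,0,-0.028]],[-1,[0,0,0],[0,0,0]]]' 40
python3 - <<'E'
from h import *
tip(*pad(.9),pitch=.55)
E
```

```text
clock: 16.15
position: [0.4648, 0.0413, 0.1299]
ee_rot: [0.093, 0.957, -0.005, 0.274]
ft_force: [0.2, 0.0, -0.3]
grip_width: -0.002
t 16.15 tcpW [0.4648 0.0413 0.1299] tcpC [-107.9731    0.295   129.8945] tool z in case [ 0.5264  0.0008 -0.8502] tool y in case [0.0648 0.9971 0.041 ] F [ 0.2468  0.0275 -0.3008] g -0.002
pitch 0.55 tipC [-96.3927   0.3118 111.189 ]
shift units [-0.1124  0.0045  0.5794] j [-0.1115 -0.1947 -0.2233  2.4114  0.4485  0.455   0.6772]
```

```bash
python3 -m crank '[[-1,[-0.022,0,0.13],[0,0,-0.097]],[-1,[-0.022,0,0.13],[0,0,0]],[-1,[-0.022,0,0.11],[0,0,0]],[-1,[-0.022,0,0.11],[0,0,0]],[-1,[-0.022,0,0.1],[0,0,0]]]' 40
python3 - <<'E'
from h import *
tip(*pad(.7),pitch=.6)
E
```

```text
clock: 16.65
position: [0.4966, 0.0374, 0.0946]
ee_rot: [0.057, 0.96, -0.015, 0.273]
ft_force: [-2.0, 0.2, 1.2]
grip_width: 0.004
t 16.65 tcpW [0.4966 0.0374 0.0946] tcpC [-75.9542   0.1323  94.5878] tool z in case [ 0.526   0.0007 -0.8505] tool y in case [0.0007 1.     0.0012] F [-1.9694  0.1762  1.2035] g 0.004
pitch 0.6 tipC [-64.3827   0.1467  75.8768]
shift units [-0.0353 -0.0017  0.15  ] j [-0.0749 -0.0415 -0.2289  2.3755  0.6296  0.3576  0.6026]
```

Run:
```python
from h import *
cv2.imwrite("pics/s7.png",manip.camera("scene"));cv2.imwrite("pics/t7.png",manip.camera("top"))
s=cv2.imread("pics/s7.png")[160:225,215:280];t=cv2.imread("pics/t7.png")[180:245,225:290]
cv2.imwrite("pics/st7.png",cv2.convertScaleAbs(cv2.resize(np.hstack([s,t]),None,fx=6,fy=6,interpolation=cv2.INTER_CUBIC),alpha=1.3))
```

```text
(no output)
```

View pics/st7.png

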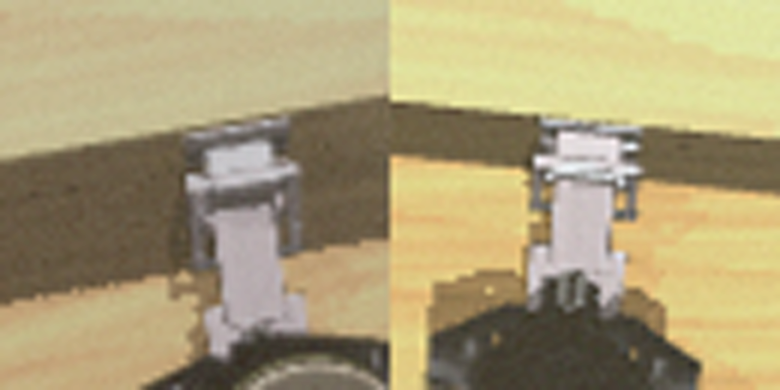

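Run:
```python
from h import *
for nm,p in(("hooked bar",(-16,168)),("missed bar",(-26,169)),("lip outer top",(-22.5,176.5)),("lip in top",(-19,176.5)),("lid plate at lid top",(0,185)),("lid plate 165",(0,165)),("L1.4bar",None)):
    if p is None: continue
    P=W(p[0],0,p[1]);s=proj("scene",P);t=proj("top",P)
    print(nm,s,t,"crop",(s-[215,160]+.5)*6,(t-[225,180]+.5)*6+[390,0])
```

```text
hooked bar [255.5096 189.0332] [256.9863 206.2407] crop [246.0576 177.1994] [584.9176 160.4442]
missed bar [256.2133 192.4323] [256.6138 209.8321] crop [250.2796 197.594 ] [582.6826 181.9926]
lip outer top [255.9875 190.1368] [256.7682 208.1754] crop [248.9249 183.8205] [583.6094 172.0522]
lip in top [255.7407 188.892 ] [256.9006 206.8922] crop [247.444  176.3521] [584.4034 164.353 ]
lid plate at lid top [254.4224 180.9265] [257.6491 199.4529] crop [239.5342 128.5589] [588.8946 119.7174]
lid plate 165 [254.3919 183.846 ] [257.5736 200.6078] crop [239.3517 146.0757] [588.4419 126.647 ]
```

Run:
```python
from h import *
s=cv2.imread("pics/s7.png")[174:206,240:275];t=cv2.imread("pics/t7.png")[194:226,242:277]
cv2.imwrite("pics/z7.png",cv2.convertScaleAbs(cv2.resize(np.hstack([s,t]),None,fx=11,fy=11,interpolation=cv2.INTER_CUBIC),alpha=1.2))
```

```text
(no output)
```

View pics/z7.png

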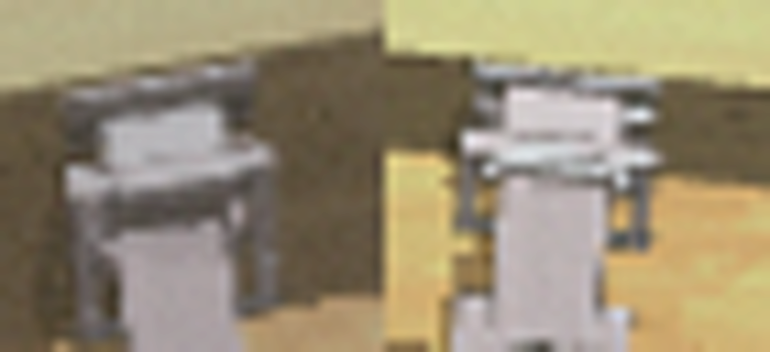

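```bash
python3 -m crank '[[-1,[-0.006,0,0.03],[0,-0.013,0]],[-1,[-0.006,0,0.03],[0,-0.013,0]],[-1,[-0.007,0,0.03],[0,-0.013,0]],[-1,[-0.008,0,0.03],[0,-0.013,0]],[-1,[-0.008,0,0.03],[0,-0.013,0]]]' 40
python3 - <<'E'
from h import *
tip(*pad(.5),pitch=.66)
E
```

```text
clock: 17.25
position: [0.5049, 0.0364, 0.0867]
ee_rot: [0.055, 0.953, -0.017, 0.298]
ft_force: [-6.3, -0.5, 5.9]
grip_width: -0.003
t 17.25 tcpW [0.5049 0.0364 0.0867] tcpC [-67.563    0.1131  86.6699] tool z in case [ 0.5694  0.0006 -0.822 ] tool y in case [-0.0013  1.     -0.0002] F [-6.273  -0.5479  5.9158] g -0.003
pitch 0.66 tipC [-55.0355   0.1264  68.585 ]
shift units [-0.0484 -0.0016  0.159 ] j [-0.0545 -0.0129 -0.2576  2.3977  0.8934  0.3045  0.3402]
```

```bash
python3 -m crank '[[-1,[-0.011,0,0.031],[0,-0.006,0]],[-1,[-0.012,0,0.031],[0,-0.006,0]],[-1,[-0.013,0,0.031],[0,-0.006,0]],[-1,[-0.013,0,0.031],[0,-0.006,0]],[-1,[-0.014,0,0.031],[0,-0.006,0]]]' 40
python3 - <<'E'
from h import *
tip(*pad(.3),pitch=.66)
E
```

```text
clock: 17.75
position: [0.5164, 0.0351, 0.0798]
ee_rot: [0.055, 0.949, -0.018, 0.309]
ft_force: [-6.7, 0.0, 5.9]
grip_width: -0.003
t 17.75 tcpW [0.5164 0.0351 0.0798] tcpC [-55.9682   0.1424  79.7903] tool z in case [ 0.5891  0.0007 -0.8081] tool y in case [-0.0012  1.     -0.    ] F [-6.6708  0.0316  5.9423] g -0.003
pitch 0.66 tipC [-43.0091   0.1578  62.0122]
shift units [-0.0702 -0.0019  0.1391] j [-0.056   0.0261 -0.2519  2.3933  1.0838  0.2838  0.1583]
```

```bash
python3 -m crank '[[-1,[-0.014,0,0.03],[0,-0.008,0]],[-1,[-0.015,0,0.03],[0,-0.008,0]],[-1,[-0.016,0,0.03],[0,-0.008,0]],[-1,[-0.017,0,0.03],[0,-0.008,0]],[-1,[-0.018,0,0.03],[0,-0.008,0]]]' 40
python3 - <<'E'
from h import *
tip(*pad(.15),pitch=.68)
E
```

```text
clock: 18.25
position: [0.5285, 0.0337, 0.0736]
ee_rot: [0.055, 0.944, -0.019, 0.324]
ft_force: [-0.3, -0.0, 0.5]
grip_width: 0.002
t 18.25 tcpW [0.5285 0.0337 0.0736] tcpC [-43.8222   0.1898  73.6254] tool z in case [ 0.6137  0.001  -0.7896] tool y in case [-0.0014  1.      0.0002] F [-0.2996 -0.0054  0.5133] g 0.002
pitch 0.68 tipC [-30.3216   0.2113  56.2548]
shift units [-0.0706 -0.0025  0.0768] j [-0.0667  0.0646 -0.2378  2.3909  1.3246  0.2734 -0.0744]
```

```bash
python3 -m crank '[[-1,[-0.019,0,0.02],[0,-0.02,0]],[-1,[-0.019,0,0.02],[0,-0.02,0]],[-1,[-0.019,0,0.02],[0,-0.02,0]],[-1,[-0.019,0,0.02],[0,-0.02,0]],[-1,[-0.019,0,0.02],[0,-0.02,0]]]' 40
python3 - <<'E'
from h import *
tip(*pad(.0),pitch=.75)
E
```

```text
clock: 18.75
position: [0.5379, 0.0328, 0.0711]
ee_rot: [0.053, 0.931, -0.02, 0.36]
ft_force: [-13.4, 1.3, -1.8]
grip_width: 0.001
t 18.75 tcpW [0.5379 0.0328 0.0711] tcpC [-34.3391   0.3813  71.0651] tool z in case [ 0.672   0.0021 -0.7406] tool y in case [-0.0026  1.      0.0005] F [-13.4213   1.2841  -1.7955] g 0.001
pitch 0.75 tipC [-19.5554   0.4277  54.7727]
shift units [-0.0682 -0.005   0.0614] j [-0.003   0.0994 -0.3134  2.4151  1.7698  0.3131 -0.5157]
```

Run:
```python
from h import *
cv2.imwrite("pics/s8.png",manip.camera("scene"));cv2.imwrite("pics/t8.png",manip.camera("top"))
s=cv2.imread("pics/s8.png")[160:225,215:280];t=cv2.imread("pics/t8.png")[180:245,225:290]
cv2.imwrite("pics/st8.png",cv2.convertScaleAbs(cv2.resize(np.hstack([s,t]),None,fx=6,fy=6,interpolation=cv2.INTER_CUBIC),alpha=1.3))
```

```text
(no output)
```

View pics/st8.png

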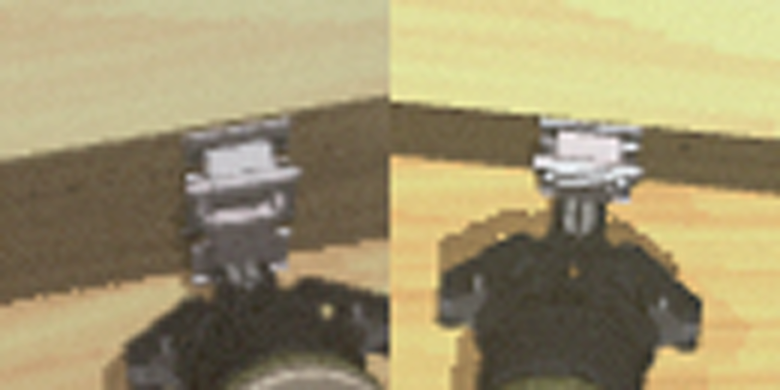

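```bash
python3 -m crank '[[-1,[-0.01,0,0.008],[0,0,0]],[-1,[-0.01,0,0.008],[0,0,0]],[-1,[0,0,0],[0,0,0]],[-1,[0,0,0],[0,0,0]],[-1,[0,0,0],[0,0,0]]]' 40
python3 - <<'E'
from h import *
tip(*pad(.0),pitch=.75)
E
```

```text
clock: 19.35
position: [0.5388, 0.0326, 0.0702]
ee_rot: [0.053, 0.932, -0.02, 0.358]
ft_force: [-11.4, 2.6, -1.6]
grip_width: 0.0
t 19.35 tcpW [0.5388 0.0326 0.0702] tcpC [-33.4229   0.3141  70.1628] tool z in case [ 0.6699  0.0023 -0.7425] tool y in case [-0.003   1.      0.0003] F [-11.4177   2.5878  -1.566 ] g 0.0
pitch 0.75 tipC [-18.6856   0.3638  53.8285]
shift units [-0.0675 -0.0042  0.0451] j [-0.0025  0.1031 -0.3118  2.4118  1.7656  0.3111 -0.5091]
```

```bash
python3 -m crank '[[-1,[-0.02,0,0.015],[0,0,0]],[-1,[-0.02,0,0.01],[0,0,0]],[-1,[-0.01,0,0.01],[0,0,0]],[-1,[0,0,0],[0,0,0]],[-1,[0,0,0],[0,0,0]]]' 40
python3 - <<'E'
from h import *
tip(*pad(.0),pitch=.75)
E
```

```text
clock: 19.85
position: [0.5403, 0.0326, 0.0686]
ee_rot: [0.052, 0.933, -0.02, 0.356]
ft_force: [-44.3, 3.2, 16.8]
grip_width: -0.002
t 19.85 tcpW [0.5403 0.0326 0.0686] tcpC [-31.9619   0.4604  68.5599] tool z in case [ 0.6663  0.0032 -0.7457] tool y in case [-0.005   1.     -0.0001] F [-44.2863   3.1564  16.7888] g -0.002
pitch 0.75 tipC [-17.3028   0.5317  52.1555]
shift units [-0.0674 -0.0061  0.0177] j [-0.0015  0.1095 -0.3095  2.4066  1.7601  0.3074 -0.4987]
```

```bash
python3 -m crank '[[-1,[0.1,0,-0.1],[0,0,0]],[-1,[0.15,0,-0.3],[0,0,0]],[-1,[0,0,-0.5],[0,0,0]],[-1,[0,0,-0.5],[0,0.15,0]],[-1,[0,0,-0.3],[0,0.15,0]]]' 40
python3 - <<'E'
from h import *
o,R=st();print(o["joint_pos"])
cv2.imwrite("pics/s9.png",manip.camera("scene"));cv2.imwrite("pics/t9.png",manip.camera("top"))
s=cv2.imread("pics/s9.png")[160:225,215:280];t=cv2.imread("pics/t9.png")[180:245,225:290]
cv2.imwrite("pics/st9.png",cv2.convertScaleAbs(cv2.resize(np.hstack([s,t]),None,fx=6,fy=6,interpolation=cv2.INTER_CUBIC),alpha=1.3))
E
```

```text
clock: 20.35
position: [0.5131, 0.017, 0.0827]
ee_rot: [0.062, 0.944, -0.044, 0.32]
ft_force: [-0.3, -0.9, -0.6]
grip_width: 0.001
t 20.35 tcpW [0.5131 0.017  0.0827] tcpC [-57.1973 -18.1539  82.7062] tool z in case [ 0.6095 -0.0515 -0.7911] tool y in case [ 0.0287  0.9987 -0.0429] F [-0.3049 -0.9386 -0.6449] g 0.001
[ 0.4265  0.0448 -0.7309  2.3909  1.2375  0.345   0.028 ]
```

View pics/st9.png

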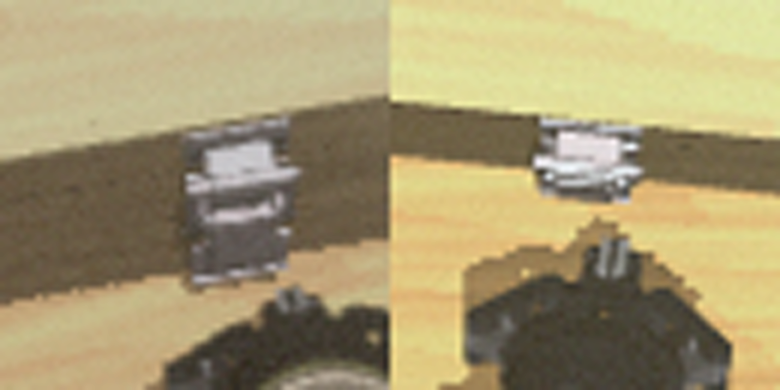

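```bash
python3 - <<'E'
from h import *
for L in(0,.1,.2,.3):
    q=pad(L,85);P=W(q[0],0,q[1]);print(L,[(proj(n,P)-o+.5)*6+d for n,o,d in(("scene",[215,160],0),("top",[225,180],[390,0]))])
E
python3 -m crank '[[-1,[0,0,-0.1],[0,0.15,0]],[-1,[0,0,-0.2],[0,0.15,0]],[-1,[0,0,-0.3],[0,0.15,0]],[-1,[0,0,-0.4],[0,0.1,0]],[-1,[0,0,-0.5],[0,0,0]]]' 40
python3 - <<'E'
from h import *
o,R=st();print(o["joint_pos"])
E
```

```text
0 [array([242.8438, 271.9059]), array([583.414, 190.055])]
0.1 [array([246.0904, 288.5081]), array([581.6932, 206.7586])]
0.2 [array([249.3462, 304.507 ]), array([579.9897, 223.2105])]
0.3 [array([252.5838, 319.7632]), array([578.3172, 239.2757])]
clock: 20.95
position: [0.4755, 0.0156, 0.1638]
ee_rot: [0.078, 0.973, -0.057, 0.209]
ft_force: [0.5, -1.1, -0.9]
grip_width: -0.001
t 20.95 tcpW [0.4755 0.0156 0.1638] tcpC [-94.3332 -23.9509 163.7899] tool z in case [ 0.412  -0.0959 -0.9061] tool y in case [ 0.0592  0.9952 -0.0784] F [ 0.4512 -1.1301 -0.9142] g -0.001
[ 0.5288 -0.1649 -0.7607  2.2269  0.2001  0.6775  1.0319]
```

```bash
python3 -m crank '[[-1,[0,0,-0.5],[0,0.1,0]],[-1,[0,0,-0.5],[0,0.1,0]],[-1,[0.4,0,-0.3],[0,0,0]],[-1,[0.4,0.3,0],[0,0,0]],[-1,[0,0,0],[0,0,0]]]' 40
python3 - <<'E'
from h import *
o,R=st()
cv2.imwrite("pics/s10.png",manip.camera("scene"));cv2.imwrite("pics/t10.png",manip.camera("top"))
s=cv2.imread("pics/s10.png")[160:225,215:280];t=cv2.imread("pics/t10.png")[180:245,225:290]
cv2.imwrite("pics/st10.png",cv2.convertScaleAbs(cv2.resize(np.hstack([s,t]),None,fx=6,fy=6,interpolation=cv2.INTER_CUBIC),alpha=1.3))
a=cv2.imread("pics/s0.png") if 0 else cv2.imread("pics/scene0.png")
cv2.imwrite("pics/f10.png",cv2.resize(np.hstack([cv2.imread("pics/s10.png"),cv2.imread("pics/t10.png")]),(800,300)))
for n,f0,f1 in(("scene","scene0","s10"),("top","top0","t10")):
    d=cv2.absdiff(cv2.imread(f"pics/{f0}.png"),cv2.imread(f"pics/{f1}.png")).max(2)
    for nm,c in (("scene",{"b1":(118,205),"b2":(160,205),"b3":(144,152),"bowl":(345,185),"vase":(356,229)}),("top",{"b1":(132,179),"b2":(171,189),"b3":(169,132),"bowl":(347,216),"vase":(341,262)})):
        if nm==n:
            for k,(x,y) in c.items(): print(n,k,d[y-18:y+18,x-18:x+18].mean().round(1),(d[y-18:y+18,x-18:x+18]>40).sum())
E
```

```text
clock: 21.45
position: [0.3816, 0.0631, 0.2409]
ee_rot: [0.081, 0.986, -0.055, 0.135]
ft_force: [0.4, -0.3, -0.3]
grip_width: 0.002
t 21.45 tcpW [0.3816 0.0631 0.2409] tcpC [-193.1252   12.2552  240.8991] tool z in case [ 0.2706 -0.0987 -0.9576] tool y in case [ 0.0594  0.9945 -0.0857] F [ 0.3538 -0.2572 -0.3028] g 0.002
scene b1 6.3 0
scene b2 5.8 0
scene b3 6.1 0
scene bowl 6.7 0
scene vase 6.4 0
top b1 3.5 0
top b2 3.3 0
top b3 3.5 0
top bowl 3.6 0
top vase 3.1 0
```

View pics/st10.png

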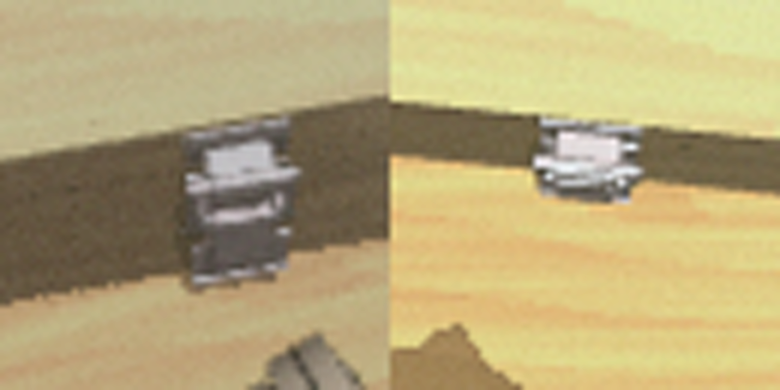

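View pics/f10.png

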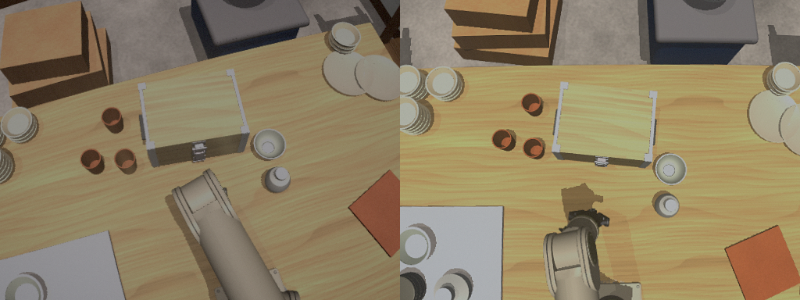

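```bash
python3 -m crank '[[-1,[0,0,0],[0,0,0]],[-1,[0,0,0],[0,0,0]],[-1,[0,0,0],[0,0,0]],[-1,[0,0,0],[0,0,0]],[-1,[0,0,0],[0,0,0]]]'
python3 -c "
from workcell import manip
print(manip.hand_in())"
```

```text
clock: 22.05
position: [0.3836, 0.0628, 0.241]
ee_rot: [0.08, 0.987, -0.051, 0.133]
ft_force: [0.8, -0.4, 0.4]
grip_width: -0.004
the job is handed in; nothing more can be done
None
```

The case is shut and latched, and I handed the job in at about 22 s. No verdict came back. I pressed the lid down slowly along its hinge arc and swung the wire loop over the keeper. I then pushed the lever down through dead centre until it was firm against the case.

**Hooking:** With the lever near 0.9 rad, the crossbar appeared within about 1 px of its hooked position in both views. A miss in front of the lip would have put it about 3 px away. The push force read about 9 N near 0.7 rad and close to zero near 0.3 rad, as expected for a hooked loop going over centre.

**Lever home:** The end of the paddle is within about 1 px of its computed position for a lever angle of 0.

**Pots:** The three beakers, the bowl and the vase show no change from the first pictures in either view.

**Robot:** It stands clear of the case and is touching nothing.

**Checks that were less clean:**
- The last seating push peaked at about 47 N at the closed fingertips. That is under the 120 N wrist limit, and the pictures show the gripper body clear of the case, so I do not think it counts against the 40 N limit on the arm and gripper body.
- During the final tilt one joint (the fourth) came within 0.01 rad of its limit, and the retreat drifted about 18 mm sideways without contact.

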